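# Set out the baking tins by size on the dark wooden stand

## Robot

A 6-joint arm with a two-finger parallel gripper is mounted at the origin on the work surface. World frame = base frame: x ahead of the robot, y to its left, z up, the work surface at z = 0. Lengths are in m, angles in rad, forces in N, time in s.
With the tool pointing down it reaches from about 0.15 to 0.775 m from the base axis. Payload 6.1 kg.
Tool frame: the origin (TCP) lies between the finger pads; the fingertips stand 17 mm ahead of it and the grasp point (between the pads) lies 2 mm behind it; z points along the fingers, y is the line along which they close (so a half turn about z gives the same grasp; the last joint's range is limited). The gripper opens to 85 mm and grips with 20 to 120 N. Pads are 22 mm wide; open, the fingers measure 114 mm over their backs; the gripper's body (76 mm by 85 mm) begins 54 mm behind the grasp point. The pads swing forward as they close: fully open they stand 13 mm farther back than shut.
Start: joints at [1.208, 0.126, -0.04, 1.405, 0, 1.571], TCP at [0.186, 0.491, 0.248] pointing down, gripper open.
Joint ranges: [-2.72, 2.72], [-0.95, 1.95], [-1.27, 1.35], [-1.78, 2.02], [-1.46, 1.47], [-3.14, 3.14]. Speed limits (rad/s): [2.39, 2.39, 3.01, 3.14, 3.14, 3.14].

## Interface

Orientations are given as a unit quaternion [w, x, y, z].
In Python, from rig import observe, camera, finish_job gives the robot as it stands.
- The arm moves only by the tool play_rows, never from a script. Its argument "commands" is a list of rows, each an object with "claw": the opening, from 0 (shut) to 1 (fully open); "dp": the shift along the world's x, y, z scaled (see below), a list of three; "angular": the turn, a rotation vector about the world's x, y, z scaled (see below), a list of three. In form: [{"claw": claw, "dp": [x, y, z], "angular": [ax, ay, az]}, ...]. A call has 1 to 20 rows; each row is the pose to reach, as a shift and turn from the pose commanded when the call began; what a row does not reach only later rows make up. The controller multiplies each number of a shift by 1 m and each number of a turn by pi/4 rad. A row lasts 1/10 s, in which the tool goes at most 50 mm and 8.59 degrees, less where a joint would pass 70% of its speed; a pose out of reach is approached as far as the arm can. A call with a number of a shift or a turn outside -1 to 1 is refused whole. A call with a gripper value outside its range is refused whole. The fingers move at their own pace and stop on an object; "force" is the grip in N (left out, the last holds). Time passes only in rows, so rows that repeat a pose let the fingers close. It gives the time, the measured TCP pose, the force, the opening and the grip force at its end, in the units of the state.
- observe(): the state, without advancing time (a new reading comes with each control period).
- camera(name): name is "side" or "top" or "wrist"; returns a dict with "color" (400x640x3 uint8, blue, green, red), "z_map" (400x640 float32, m along the optical axis (not along the pixel's ray), 0 where there is no reading), "K" (3x3 intrinsics, pixels), "extrinsics" (4x4, takes a point from world to camera coordinates). Camera axes: x right, y up, looking along -z (the intrinsics and any distortion apply to the point x, -y, -z); pixel columns grow to the right and rows downward; lengths in m; the calibration is good to about 2 mm. A picture is of the moment at which its call begins.
- finish_job(): hands the job in; it is judged then, once.
The state is a dict: "time_s": time; "joint_positions": joint angles; "joint_vel": joint speeds; "effort": joint torques, N m; "eef_pos": TCP position; "eef_rot": TCP orientation; "wrist_force": force on the tool from outside, world axes, zero at the start; "torque": the same for the moment, N m; "grip_width": finger opening in m; "gripper_force": force on a finger pad.
Only numpy, scipy, OpenCV 4.12 (cv2) and the standard library are available. Lean on these libraries where they do the work, as an engineer would, in place of code of your own. Each camera call takes 0.05 s, during which the arm holds its last target. There are 200 camera calls.

## Task

Line up the four round metal tins by size on the dark wooden stand, one centred on each cork pad: the biggest tin goes on the pad next to the white tilt-out bin, then each next smaller one, down to the smallest at the far end of the row. Leave them all standing upright on the cork, and do not shift the bin or the green saucer.

Things in the scene. Friction and masses are not known exactly. Their poses are not given: they have to be found in the camera images.
- tin_a: the biggest of the four closed round metal tins: plain bright cylinder with a slip lid, diameter 66 mm, height 104 mm, about 260 g, standing upright. Origin: centre of its underside; z up along its axis
- tin_b: the second biggest of the four closed round metal tins: plain bright cylinder with a slip lid, diameter 56 mm, height 84 mm, about 180 g, standing upright. Origin: centre of its underside; z up along its axis
- tin_c: the second smallest of the four closed round metal tins: plain bright cylinder with a slip lid, diameter 46 mm, height 64 mm, about 120 g, standing upright. Origin: centre of its underside; z up along its axis
- tin_d: the smallest of the four closed round metal tins: plain bright cylinder with a slip lid, diameter 36 mm, height 44 mm, about 70 g, standing upright. Origin: centre of its underside; z up along its axis
- pad_1: round cork pad on the dark wooden stand, diameter 76 mm, 3 mm thick, the one at the stand's +y (left, seen from the robot) end. Origin: centre of its underside, 18 mm above the ledge (cork top 21 mm above it); y along the row towards pad_1, x across it away from the robot. The four equal pads lie in a row at 90 mm centres on a fixed wooden plank 140 mm deep, 400 mm long, 18 mm thick.
- pad_2: round cork pad on the dark wooden stand, diameter 76 mm, 3 mm thick, second from the +y end. Origin: centre of its underside, 18 mm above the ledge (cork top 21 mm above it); y along the row towards pad_1, x across it away from the robot. A thin rail runs along the back of the dark wooden stand, 72 mm behind the pad centres, its top 48 mm above the ledge.
- pad_3: round cork pad on the dark wooden stand, diameter 76 mm, 3 mm thick, second from the -y end. Origin: centre of its underside, 18 mm above the ledge (cork top 21 mm above it); y along the row towards pad_1, x across it away from the robot. A thin rail runs along the back of the dark wooden stand, 72 mm behind the pad centres, its top 48 mm above the ledge.
- pad_4: round cork pad on the dark wooden stand, diameter 76 mm, 3 mm thick, the one at the stand's -y (right) end. Origin: centre of its underside, 18 mm above the ledge (cork top 21 mm above it); y along the row towards pad_1, x across it away from the robot. The four equal pads lie in a row at 90 mm centres on a fixed wooden plank 140 mm deep, 400 mm long, 18 mm thick.
- bin: white plastic tilt-out bin, 140 mm deep, 110 mm wide, 150 mm high, loose, 1.6 kg, standing past one end of the row: at either end (a low stack of clear acrylic trays, 73 mm high, stands past the other), its centre 145 mm from the end pad's centre. Origin: centre of its underside; x points away from its front
- saucer: green ceramic saucer, diameter 120 mm, 18 mm high, loose on the ledge near the tins. Origin: centre of its underside
Things that resemble listed ones, but are neither listed nor needed, are in the scene too. Leave any blue or purple look-alike of the tin_a alone.

How it is judged:
At the end, for the whole second after the job is handed in: Counting from the bin's end of the row, the pads carry the biggest, second biggest, second smallest and smallest tin; each tin's centre is within 12 mm of its pad's centre, it rests on the cork (underside within 4 mm of the cork's top), upright within 0.1 rad, at rest (((y of bin in the frame of pad_2 above 0 m and horizontal distance between tin_a and pad_1 below 0.012 m and z of tin_a in the frame of pad_1 between 0 and 0.007 m and horizontal distance between tin_b and pad_2 below 0.012 m and z of tin_b in the frame of pad_2 between 0 and 0.007 m and horizontal distance between tin_c and pad_3 below 0.012 m and z of tin_c in the frame of pad_3 between 0 and 0.007 m and horizontal distance between tin_d and pad_4 below 0.012 m and z of tin_d in the frame of pad_4 between 0 and 0.007 m) or (not (y of bin in the frame of pad_2 above 0 m) and horizontal distance between tin_a and pad_4 below 0.012 m and z of tin_a in the frame of pad_4 between 0 and 0.007 m and horizontal distance between tin_b and pad_3 below 0.012 m and z of tin_b in the frame of pad_3 between 0 and 0.007 m and horizontal distance between tin_c and pad_2 below 0.012 m and z of tin_c in the frame of pad_2 between 0 and 0.007 m and horizontal distance between tin_d and pad_1 below 0.012 m and z of tin_d in the frame of pad_1 between 0 and 0.007 m)) and angle between each of tin_a, tin_b, tin_c, tin_d's own z axis and vertical below 0.1 rad and linear speed of each of tin_a, tin_b, tin_c, tin_d below 0.02 m/s); the robot touches nothing.
It fails at once if the white tilt-out bin is shifted by more than 20 mm (distance of bin from where it was at the start of the episode above 0.02 m).
It fails at once if the green saucer is shifted by more than 20 mm (distance of saucer from where it was at the start of the episode above 0.02 m).
It also fails if it takes over 115 s, if anything falls off the work surface, if the arm or the gripper's body presses on something with over 40 N, if the wrist force passes 120 N, or if a joint passes its speed limit or range.

## Working session

There is one attempt and no reset: what is moved stays moved. The work goes in short steps, Python scripts to look and compute and a tool call to move; the robot and the scene stay as the last step left them, time stands still between calls to the robot, and variables do not carry over. Pictures are saved under pics/ and viewed, at most 14 in all, crops included, and the job is handed in when it is done.

Besides the shell and the picture viewer there is one more tool, called by a JSON object that holds its "api" and its "payload". play_rows: Moves the arm, as the interface text tells. Its arguments: {"type":"object","properties":{"commands":{"type":"array"},"force":{"type":"number"}},"required":["commands"]}

```bash
mkdir -p pics; ls
cat > h.py <<'E'
import numpy as np, cv2
from rig import observe, camera, finish_job
def pts(c):
    "world xyz per pixel from the z map"
    K,E=np.array(c['K']),np.array(c['extrinsics']); z=c['z_map']; h,w=z.shape
    u,v=np.meshgrid(np.arange(w),np.arange(h))
    P=np.stack([(u-K[0,2])/K[0,0]*z,-(v-K[1,2])/K[1,1]*z,-z],-1)
    return (P-E[:3,3])@E[:3,:3]
def ray(c,u,v,zp):
    K,E=np.array(c['K']),np.array(c['extrinsics']); R=E[:3,:3]; o=-R.T@E[:3,3]
    d=R.T@np.array([(u-K[0,2])/K[0,0],-(v-K[1,2])/K[1,1],-1]); return o+d*(zp-o[2])/d[2]
E
python3 - <<'E'
from h import *
print(observe())
for n in ('top','side','wrist'):
    c=camera(n); cv2.imwrite(f'pics/{n}0.png',c['color']); np.savez(f'{n}0.npz',**{k:c[k] for k in('color','z_map','K','extrinsics')})
    E=c['extrinsics'];print(n,c.keys(),c['K'],-E[:3,:3].T@E[:3,3],-E[2,:3])
E
```

```text
pics
{'time_s': 0.0, 'joint_positions': array([ 1.20801800e+00,  1.26400707e-01, -4.05936279e-02,  1.40536152e+00,
       -9.49576731e-06,  1.57080663e+00]), 'joint_vel': array([-0.00118038,  0.00062885,  0.00117504, -0.00084392, -0.00065384,
        0.00115409]), 'effort': array([-1.36221577e-03, -4.35910320e+01,  3.52927995e+01,  1.71802158e-02,
       -1.57478195e-05,  2.51596418e-06]), 'eef_pos': array([0.18618435, 0.49049589, 0.24752414]), 'eef_rot': array([-1.35992772e-04,  1.80401132e-01,  9.83592814e-01, -7.67830147e-04]), 'wrist_force': array([-0.206144  ,  0.13595663, -1.24945215]), 'torque': array([-0.02321149,  0.00792831,  0.06277682]), 'gripper_force': 0.0, 'grip_width': 0.08541165476297104}
top dict_keys(['color', 'z_map', 'K', 'extrinsics']) [[413.42712015   0.         316.37908983]
 [  0.         413.42712015 198.00963791]
 [  0.           0.           1.        ]] [ 0.36941987 -0.01389735  1.13579786] [ 0.12132997  0.02315997 -0.992342  ]
side dict_keys(['color', 'z_map', 'K', 'extrinsics']) [[372.98204701   0.         319.76343475]
 [  0.         372.98204701 199.08146886]
 [  0.           0.           1.        ]] [ 0.30294767 -0.79122775  0.73638318] [ 0.16952799  0.74957873 -0.63983747]
wrist dict_keys(['color', 'z_map', 'K', 'extrinsics']) [[289.47362471   0.         321.2327999 ]
 [  0.         289.47362471 195.55357054]
 [  0.           0.           1.        ]] [0.10641756 0.51892783 0.37447996] [ 0.30580572 -0.11607151 -0.9449922 ]
```

View pics/top0.png

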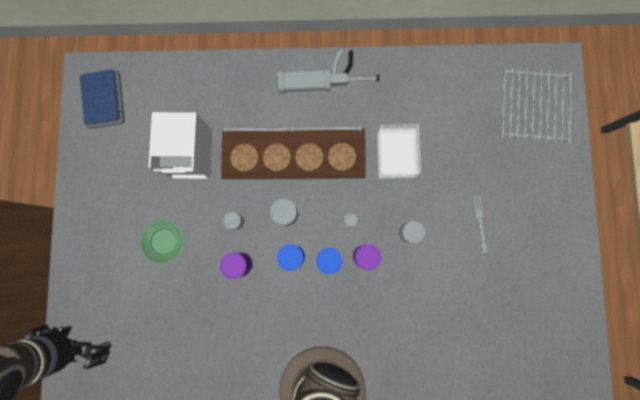

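View pics/side0.png

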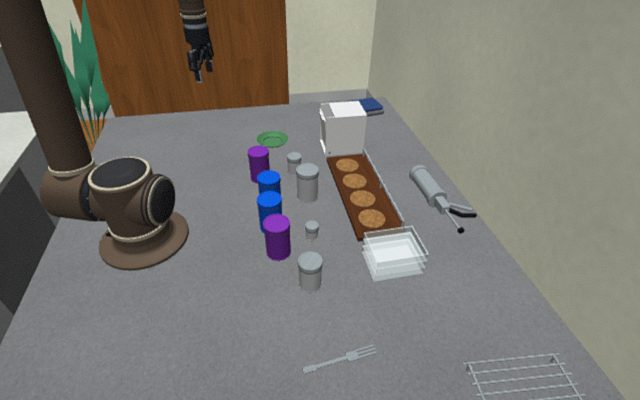

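Top view: the bin is at (175,145), at the left (+y) end, and the trays at (399,152). That makes pad_1 (244,157), then pads (276,157), (309,157) and (342,157). Round tins: metal at (284,211), (413,232), (232,221) and (350,220). The look-alikes are purple at (234,265) and (367,257), and blue at (290,257) and (329,260), to be left alone. By size, the metal ones are a=(284,211), b=(413,232), c=(232,221), d=(350,220). I'll measure them and confirm in a crop.

```bash
cat >> h.py <<'E'
def lid(c,seed,r,tol=0.006):
    "top disc from depth: mean of points near the local top height, inside r px of seed"
    P=pts(c); m=np.zeros(P.shape[:2],np.uint8); cv2.circle(m,seed,r,1,-1)
    ok=(m>0)&(c['z_map']>0); zt=np.percentile(P[ok][:,2],97) if False else np.median(P[seed[1]-2:seed[1]+3,seed[0]-2:seed[0]+3,2])
    k=(ok&(abs(P[...,2]-zt)<tol)).astype(np.uint8)
    n,L,S,_=cv2.connectedComponentsWithStats(k); k=(L==L[seed[1],seed[0]]).astype(np.uint8)
    (u,v),(a,b),_=cv2.fitEllipse(max(cv2.findContours(k,0,1)[0],key=len))
    p=ray(c,u,v,zt); return p.round(4),round(2*np.sqrt(k.sum()/np.pi)*c['z_map'][seed[1],seed[0]]/c['K'][0,0],4),(round(u,1),round(v,1))
E
python3 - <<'E'
from h import *
t=dict(np.load('top0.npz')); s=dict(np.load('side0.npz'))
T=dict(a=(284,211),b=(413,232),c=(232,221),d=(350,220),pu1=(234,265),bl1=(290,257),bl2=(329,260),pu2=(367,257))
for n,p in T.items(): print(n,*lid(t,p,22))
for n,p in dict(a=(307,171),b=(310,262),c=(294,157),d=(311,226)).items(): print('side',n,*lid(s,p,22))
# pads by colour
for nm,c in(('top',t),('side',s)):
    H=cv2.cvtColor(c['color'],cv2.COLOR_BGR2HSV); P=pts(c)
    m=((H[...,0]<25)&(H[...,1]>60)&(H[...,2]>105)&(abs(P[...,2]-.02)<.02)).astype(np.uint8)
    m=cv2.morphologyEx(m,cv2.MORPH_OPEN,np.ones((3,3)))
    for q in cv2.findContours(m,0,1)[0]:
        if cv2.contourArea(q)<200: continue
        (u,v),ax,_=cv2.fitEllipse(q); zt=np.median(P[int(v)-3:int(v)+4,int(u)-3:int(u)+4,2]); print(nm,'pad',round(u),round(v),np.round(ax,1),ray(c,u,v,zt).round(4))
    if nm=='top':
        for n,lo,hi in(('green',(40,60,30),(85,255,255)),):
            k=cv2.inRange(H,lo,hi); q=max(cv2.findContours(k,0,1)[0],key=cv2.contourArea);e=cv2.fitEllipse(q);print(n,e,ray(c,*e[0],.018).round(3))
        for n,p in dict(bin=(175,130),tray=(399,152),binfront=(190,177),rail=(293,128)).items(): print(n,P[p[1],p[0]].round(3))
        mm=(P[...,2]>.1)&(P[...,0]>.4)&(P[...,1]>.1); print('bin ext',P[mm].min(0).round(3),P[mm].max(0).round(3))
cv2.imwrite('pics/crop.png',cv2.resize(t['color'][105:285,130:450],None,fx=2.5,fy=2.5,interpolation=3))
E
```

```text
a [0.4621 0.0942 0.1025] 0.0656 (283.1, 211.7)
b [ 0.4082 -0.2334  0.0822] 0.0563 (413.2, 232.2)
c [0.4433 0.233  0.0626] 0.0462 (231.7, 220.8)
d [ 0.4427 -0.0773  0.0416] 0.0356 (350.2, 220.3)
pu1 [0.3285 0.2196 0.1031] 0.0666 (232.6, 265.9)
bl1 [0.347 0.078 0.102] 0.0665 (289.6, 257.9)
bl2 [ 0.3382 -0.0192  0.1022] 0.0653 (328.8, 261.2)
pu2 [ 0.3464 -0.1156  0.1026] 0.066 (367.9, 257.5)
side a [0.4604 0.0879 0.101 ] 0.0542 (306.7, 170.6)
side b [ 0.4075 -0.2392  0.0818] 0.0517 (309.5, 261.9)
side c [0.4418 0.2267 0.061 ] 0.0381 (293.5, 156.9)
side d [ 0.4414 -0.0828  0.0415] 0.033 (311.2, 225.9)
top pad 342 156 [27.5 28. ] [ 0.6204 -0.0583  0.0209]
top pad 309 156 [27.5 27.8] [0.6212 0.0313 0.0204]
top pad 276 157 [27.2 28. ] [0.6215 0.1224 0.0205]
top pad 244 157 [27.6 28.2] [0.6223 0.2119 0.0207]
green ((161.52792358398438, 241.46109008789062), (39.84245681762695, 42.209835052490234), 37.4398193359375) [0.392 0.434 0.018]
bin [0.664 0.358 0.147]
tray [ 0.624 -0.211  0.047]
binfront [0.571 0.365 0.005]
rail [0.708 0.077 0.001]
bin ext [0.431 0.102 0.1  ] [0.709 0.421 0.156]
side pad 154 250 [19.2 56.3] [ 0.0355 -0.0721  0.0192]
side pad 371 218 [18.  26.9] [ 0.6195 -0.0606  0.0199]
side pad 362 198 [16.2 25. ] [0.6197 0.03   0.02  ]
side pad 354 180 [14.5 22.8] [0.6208 0.1206 0.0196]
side pad 347 164 [13.1 22.4] [0.6214 0.2106 0.0198]
```

View pics/crop.png

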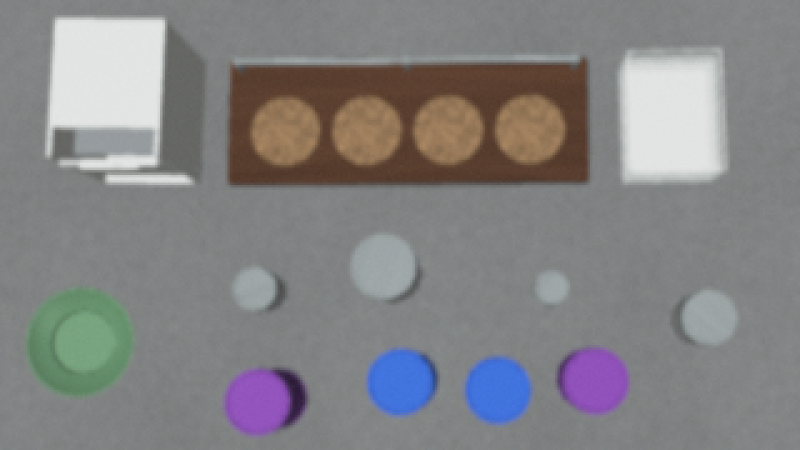

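The crop confirms it. The bright metal discs at crop (384,266), (708,317), (255,288) and (552,287) measure 66, 56, 46 and 36 mm across, with lid heights of 103, 82, 63 and 42 mm, so they are a, b, c and d. The blue and purple ones are decoys. The bin is at +y, so a goes on pad_1 through d on pad_4. Next I move above tin_a.

{"api": "play_rows", "payload": {"commands": [{"claw": 1, "dp": [0.05, -0.07, 0], "angular": [0, 0, 0.1]}, {"claw": 1, "dp": [0.1, -0.14, 0], "angular": [0, 0, 0.2]}, {"claw": 1, "dp": [0.15, -0.21, 0], "angular": [0, 0, 0.3]}, {"claw": 1, "dp": [0.2, -0.28, -0.01], "angular": [0, 0, 0.4]}, {"claw": 1, "dp": [0.25, -0.35, -0.02], "angular": [0, 0, 0.462]}, {"claw": 1, "dp": [0.276, -0.396, -0.0375], "angular": [0, 0, 0.462]}, {"claw": 1, "dp": [0.276, -0.396, -0.0375], "angular": [0, 0, 0.462]}, {"claw": 1, "dp": [0.276, -0.396, -0.0375], "angular": [0, 0, 0.462]}, {"claw": 1, "dp": [0.276, -0.396, -0.0375], "angular": [0, 0, 0.462]}, {"claw": 1, "dp": [0.276, -0.396, -0.0375], "angular": [0, 0, 0.462]}, {"claw": 1, "dp": [0.276, -0.396, -0.0375], "angular": [0, 0, 0.462]}, {"claw": 1, "dp": [0.276, -0.396, -0.0375], "angular": [0, 0, 0.462]}, {"claw": 1, "dp": [0.276, -0.396, -0.0375], "angular": [0, 0, 0.462]}, {"claw": 1, "dp": [0.276, -0.396, -0.0375], "angular": [0, 0, 0.462]}], "force": 40}}

```text
time_s: 1.55
eef_pos: [0.4619, 0.0957, 0.211]
eef_rot: [0.0, -0.001, 1.0, 0.0]
wrist_force: [-0.6, 0.9, 0.7]
grip_width: 0.0853
gripper_force: 0.0
```

Run:
```python
from h import *
o=observe();print(o['time_s'],o['eef_pos'].round(4),o['eef_rot'].round(4),o['joint_positions'].round(2))
c=camera('wrist'); cv2.imwrite('pics/w1.png',c['color']); np.savez('w1.npz',**c)
E=c['extrinsics']
def proj(p):
    q=E[:3,:3]@p+E[:3,3]; return (c['K'][0,0]*q[0]/-q[2]+c['K'][0,2], c['K'][1,1]*q[1]/q[2]+c['K'][1,2])
for n,p in dict(a=(.462,.094,.103),p1=(.622,.2115,.021),p2=(.621,.1215,.021),p3=(.6205,.031,.021)).items(): print(n,np.round(proj(np.array(p)),1))
```

```text
1.55 [0.4619 0.0957 0.211 ] [ 1.e-04 -9.e-04  1.e+00  1.e-04] [ 0.2   0.03 -0.23  1.32  0.    0.2 ]
a [320.8 200. ]
p1 [409.9 293.5]
p2 [341.4 292.7]
p3 [272.3 292.1]
```

View pics/w1.png

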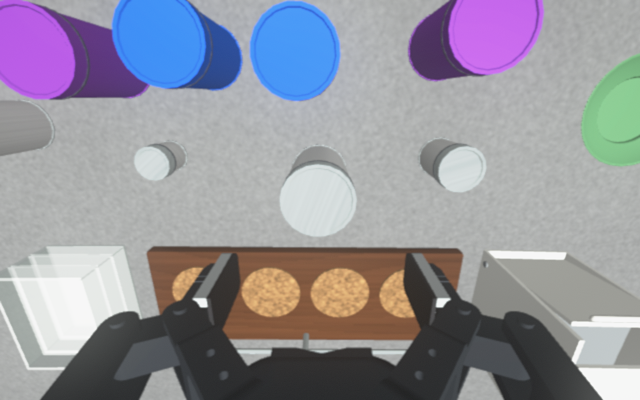

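The wrist view shows tin_a's lid at (318,201), tin_c's at (460,168), tin_d's at (154,162), and the pads at y≈292. I refine the positions from this view.

Run:
```python
from h import *
c=dict(np.load('w1.npz'))
for n,p,r in(('a',(318,201),60),('c',(460,168),40),('d',(154,162),35)): print(n,*lid(c,p,r))
P=pts(c);H=cv2.cvtColor(c['color'],cv2.COLOR_BGR2HSV)
m=((H[...,0]<25)&(H[...,1]>60)&(H[...,2]>140)).astype(np.uint8);m=cv2.morphologyEx(m,cv2.MORPH_OPEN,np.ones((5,5)))
for q in cv2.findContours(m,0,1)[0]:
    if cv2.contourArea(q)<1500: continue
    (u,v),ax,_=cv2.fitEllipse(q); zt=np.median(P[int(v)-5:int(v)+5,int(u)-5:int(u)+5,2]); print('pad',round(u,1),round(v,1),ax,ray(c,u,v,zt).round(4))
```

```text
a [0.4608 0.0916 0.1041] 0.0647 (317.9, 199.1)
c [0.4427 0.2296 0.0641] 0.0468 (460.7, 168.1)
d [ 0.4428 -0.0793  0.0438] 0.0375 (153.2, 162.3)
pad 339.5 292.5 (49.35043716430664, 59.15159225463867) [0.6195 0.119  0.0226]
pad 270.6 292.0 (49.29271697998047, 59.2042350769043) [0.6192 0.0291 0.0225]
```

{"api": "play_rows", "payload": {"commands": [{"claw": 1, "dp": [-0.001, -0.003, -0.02], "angular": [0, 0, 0]}, {"claw": 1, "dp": [-0.001, -0.003, -0.045], "angular": [0, 0, 0]}, {"claw": 1, "dp": [-0.001, -0.003, -0.07], "angular": [0, 0, 0]}, {"claw": 1, "dp": [-0.001, -0.003, -0.095], "angular": [0, 0, 0]}, {"claw": 1, "dp": [-0.001, -0.003, -0.12], "angular": [0, 0, 0]}, {"claw": 1, "dp": [-0.001, -0.003, -0.135], "angular": [0, 0, 0]}, {"claw": 1, "dp": [-0.001, -0.003, -0.142], "angular": [0, 0, 0]}, {"claw": 1, "dp": [-0.001, -0.003, -0.142], "angular": [0, 0, 0]}, {"claw": 1, "dp": [-0.001, -0.003, -0.142], "angular": [0, 0, 0]}, {"claw": 0.6, "dp": [-0.001, -0.003, -0.142], "angular": [0, 0, 0]}, {"claw": 0.6, "dp": [-0.001, -0.003, -0.142], "angular": [0, 0, 0]}, {"claw": 0.6, "dp": [-0.001, -0.003, -0.142], "angular": [0, 0, 0]}, {"claw": 0.6, "dp": [-0.001, -0.003, -0.142], "angular": [0, 0, 0]}, {"claw": 0.6, "dp": [-0.001, -0.003, -0.142], "angular": [0, 0, 0]}, {"claw": 0.6, "dp": [-0.001, -0.003, -0.142], "angular": [0, 0, 0]}, {"claw": 0.6, "dp": [-0.001, -0.003, -0.142], "angular": [0, 0, 0]}], "force": 40}}

```text
time_s: 3.2
eef_pos: [0.4621, 0.0921, 0.0701]
eef_rot: [0.001, -0.0, 1.0, 0.0]
wrist_force: [0.0, 1.5, 5.5]
grip_width: 0.0653
gripper_force: 43.6
```

{"api": "play_rows", "payload": {"commands": [{"claw": 0.6, "dp": [0, 0, 0.015], "angular": [0, 0, 0]}, {"claw": 0.6, "dp": [0, 0, 0.035], "angular": [0, 0, 0]}, {"claw": 0.6, "dp": [0, 0, 0.06], "angular": [0, 0, 0]}, {"claw": 0.6, "dp": [0.01, 0.007, 0.075], "angular": [0, 0, 0]}, {"claw": 0.6, "dp": [0.03, 0.022, 0.08], "angular": [0, 0, 0]}, {"claw": 0.6, "dp": [0.055, 0.041, 0.08], "angular": [0, 0, 0]}, {"claw": 0.6, "dp": [0.08, 0.059, 0.08], "angular": [0, 0, 0]}, {"claw": 0.6, "dp": [0.105, 0.078, 0.08], "angular": [0, 0, 0]}, {"claw": 0.6, "dp": [0.13, 0.096, 0.08], "angular": [0, 0, 0]}, {"claw": 0.6, "dp": [0.15, 0.111, 0.08], "angular": [0, 0, 0]}, {"claw": 0.6, "dp": [0.16, 0.1185, 0.075], "angular": [0, 0, 0]}, {"claw": 0.6, "dp": [0.16, 0.1185, 0.065], "angular": [0, 0, 0]}, {"claw": 0.6, "dp": [0.16, 0.1185, 0.055], "angular": [0, 0, 0]}, {"claw": 0.6, "dp": [0.16, 0.1185, 0.045], "angular": [0, 0, 0]}, {"claw": 0.6, "dp": [0.16, 0.1185, 0.04], "angular": [0, 0, 0]}, {"claw": 0.6, "dp": [0.16, 0.1185, 0.04], "angular": [0, 0, 0]}, {"claw": 0.6, "dp": [0.16, 0.1185, 0.04], "angular": [0, 0, 0]}, {"claw": 0.6, "dp": [0.16, 0.1185, 0.04], "angular": [0, 0, 0]}]}}

```text
time_s: 5.0
eef_pos: [0.6216, 0.2103, 0.1096]
eef_rot: [0.001, 0.0, 1.0, 0.0]
wrist_force: [-0.3, 0.8, -2.8]
grip_width: 0.0654
gripper_force: 45.3
```

Run:
```python
from h import *
o=observe();print(o['eef_pos'].round(4),o['grip_width'],o['gripper_force'])
c=camera('wrist'); cv2.imwrite('pics/w2.png',c['color']); np.savez('w2.npz',**c)
```

```text
[0.6216 0.2103 0.1096] 0.06537511534766717 45.26825308799744
```

View pics/w2.png

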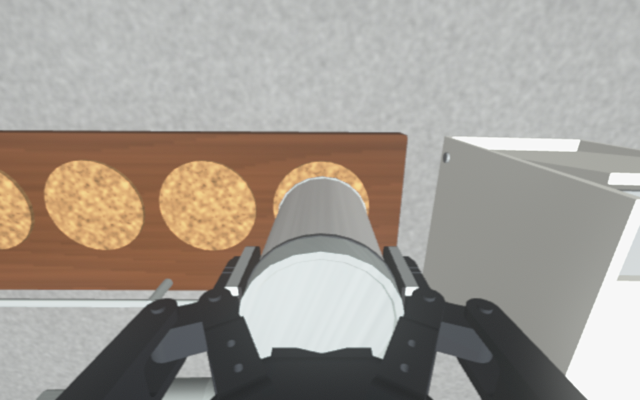

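The tin hangs over pad_1 at (321,190), centred in y on the pad's edges (273–369). Lower and release.

{"api": "play_rows", "payload": {"commands": [{"claw": 0.6, "dp": [0, 0, -0.006], "angular": [0, 0, 0]}, {"claw": 0.6, "dp": [0, 0, -0.012], "angular": [0, 0, 0]}, {"claw": 0.6, "dp": [0, 0, -0.016], "angular": [0, 0, 0]}, {"claw": 0.6, "dp": [0, 0, -0.018], "angular": [0, 0, 0]}, {"claw": 0.6, "dp": [0, 0, -0.018], "angular": [0, 0, 0]}, {"claw": 0.6, "dp": [0, 0, -0.018], "angular": [0, 0, 0]}, {"claw": 0.8, "dp": [0, 0, -0.018], "angular": [0, 0, 0]}, {"claw": 0.85, "dp": [0, 0, -0.018], "angular": [0, 0, 0]}, {"claw": 0.9, "dp": [0, 0, -0.018], "angular": [0, 0, 0]}, {"claw": 0.95, "dp": [0, 0, -0.018], "angular": [0, 0, 0]}, {"claw": 0.95, "dp": [0, 0, -0.018], "angular": [0, 0, 0]}, {"claw": 0.95, "dp": [0, 0, -0.018], "angular": [0, 0, 0]}]}}

```text
time_s: 6.25
eef_pos: [0.6213, 0.2103, 0.0908]
eef_rot: [-0.0, -0.0, 1.0, 0.0]
wrist_force: [-0.2, 1.4, 0.6]
grip_width: 0.0811
gripper_force: 0.0
```

Run:
```python
from h import *
c=dict(np.load('w2.npz'))
P=pts(c);H=cv2.cvtColor(c['color'],cv2.COLOR_BGR2HSV)
for s in((93,205),(207,205)):
    m=((H[...,0]<25)&(H[...,1]>60)&(H[...,2]>190)).astype(np.uint8);k=np.zeros_like(m);cv2.circle(k,s,58,1,-1);m=cv2.morphologyEx(m*k,cv2.MORPH_CLOSE,np.ones((7,7)))
    q=max(cv2.findContours(m,0,1)[0],key=cv2.contourArea);(u,v),ax,_=cv2.fitEllipse(cv2.convexHull(q)); zt=np.median(P[int(v)-5:int(v)+5,int(u)-5:int(u)+5,2]); print('pad',round(u,1),round(v,1),ax,ray(c,u,v,zt).round(4))
```

```text
pad 93.3 204.7 (80.43804168701172, 105.6009750366211) [0.6186 0.0286 0.0223]
pad 207.0 205.3 (85.44403076171875, 99.36279296875) [0.6188 0.1185 0.0223]
```

{"api": "play_rows", "payload": {"commands": [{"claw": 0.95, "dp": [0, 0, 0.03], "angular": [0, 0, 0]}, {"claw": 0.95, "dp": [0, 0, 0.07], "angular": [0, 0, 0]}, {"claw": 1, "dp": [0, 0, 0.11], "angular": [0, 0, 0]}, {"claw": 1, "dp": [-0.02, -0.04, 0.12], "angular": [0, 0, 0]}, {"claw": 1, "dp": [-0.213, -0.445, 0.1], "angular": [0, 0, 0]}, {"claw": 1, "dp": [-0.213, -0.445, 0.1], "angular": [0, 0, 0]}, {"claw": 1, "dp": [-0.213, -0.445, 0.1], "angular": [0, 0, 0]}, {"claw": 1, "dp": [-0.213, -0.445, 0.1], "angular": [0, 0, 0]}, {"claw": 1, "dp": [-0.213, -0.445, 0.1], "angular": [0, 0, 0]}, {"claw": 1, "dp": [-0.213, -0.445, 0.1], "angular": [0, 0, 0]}, {"claw": 1, "dp": [-0.213, -0.445, 0.1], "angular": [0, 0, 0]}, {"claw": 1, "dp": [-0.213, -0.445, 0.1], "angular": [0, 0, 0]}, {"claw": 1, "dp": [-0.213, -0.445, 0.1], "angular": [0, 0, 0]}, {"claw": 1, "dp": [-0.213, -0.445, 0.1], "angular": [0, 0, 0]}, {"claw": 1, "dp": [-0.213, -0.445, 0.1], "angular": [0, 0, 0]}, {"claw": 1, "dp": [-0.213, -0.445, 0.1], "angular": [0, 0, 0]}, {"claw": 1, "dp": [-0.213, -0.445, 0.1], "angular": [0, 0, 0]}]}}

```text
time_s: 7.95
eef_pos: [0.409, -0.2336, 0.1909]
eef_rot: [0.0, -0.001, 1.0, 0.0]
wrist_force: [0.4, 0.1, -0.0]
grip_width: 0.0857
gripper_force: 0.0
```

Run:
```python
from h import *
c=camera('wrist'); cv2.imwrite('pics/w3.png',c['color']); np.savez('w3.npz',**c)
print(lid(c,(318,190),60)); print(observe()['eef_pos'])
t=camera('top'); print('a',lid(t,(244,152),22)); np.savez('t3.npz',**t)
```

```text
(array([ 0.4074, -0.2367,  0.0841]), np.float64(0.0542), (319.2, 198.7))
[ 0.40899967 -0.23356413  0.19086455]
a (array([0.621 , 0.212 , 0.1234]), np.float64(0.0657), (235.6, 148.6))
```

View pics/w3.png

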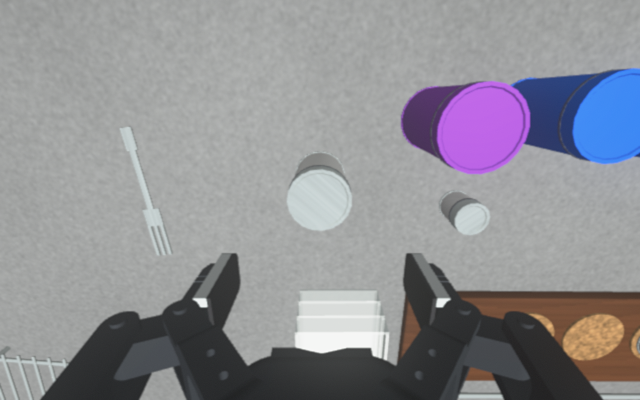

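Tin_b is at (319,199), with tin_d at (468,217) and the fork at (145,190). Tin_a is within about 1.5 mm of pad_1. Grasp b.

{"api": "play_rows", "payload": {"commands": [{"claw": 1, "dp": [0, -0.001, -0.02], "angular": [0, 0, 0]}, {"claw": 1, "dp": [0, -0.001, -0.045], "angular": [0, 0, 0]}, {"claw": 1, "dp": [0, -0.001, -0.07], "angular": [0, 0, 0]}, {"claw": 1, "dp": [0, -0.001, -0.095], "angular": [0, 0, 0]}, {"claw": 1, "dp": [0, -0.001, -0.12], "angular": [0, 0, 0]}, {"claw": 1, "dp": [0, -0.001, -0.132], "angular": [0, 0, 0]}, {"claw": 1, "dp": [0, -0.001, -0.136], "angular": [0, 0, 0]}, {"claw": 1, "dp": [0, -0.001, -0.136], "angular": [0, 0, 0]}, {"claw": 0.5, "dp": [0, -0.001, -0.136], "angular": [0, 0, 0]}, {"claw": 0.5, "dp": [0, -0.001, -0.136], "angular": [0, 0, 0]}, {"claw": 0.5, "dp": [0, -0.001, -0.136], "angular": [0, 0, 0]}, {"claw": 0.5, "dp": [0, -0.001, -0.136], "angular": [0, 0, 0]}, {"claw": 0.5, "dp": [0, -0.001, -0.136], "angular": [0, 0, 0]}, {"claw": 0.5, "dp": [0, -0.001, -0.136], "angular": [0, 0, 0]}, {"claw": 0.5, "dp": [0, -0.001, -0.136], "angular": [0, 0, 0]}, {"claw": 0.5, "dp": [0, -0.001, -0.136], "angular": [0, 0, 0]}]}}

```text
time_s: 9.65
eef_pos: [0.4091, -0.2361, 0.0561]
eef_rot: [0.001, -0.0, 1.0, -0.0]
wrist_force: [-0.7, 0.5, 6.1]
grip_width: 0.0552
gripper_force: 42.1
```

{"api": "play_rows", "payload": {"commands": [{"claw": 0.5, "dp": [0, 0, 0.015], "angular": [0, 0, 0]}, {"claw": 0.5, "dp": [0, 0, 0.04], "angular": [0, 0, 0]}, {"claw": 0.5, "dp": [0, 0, 0.07], "angular": [0, 0, 0]}, {"claw": 0.5, "dp": [0.01, 0.018, 0.09], "angular": [0, 0, 0]}, {"claw": 0.5, "dp": [0.028, 0.047, 0.095], "angular": [0, 0, 0]}, {"claw": 0.5, "dp": [0.05, 0.084, 0.095], "angular": [0, 0, 0]}, {"claw": 0.5, "dp": [0.072, 0.121, 0.095], "angular": [0, 0, 0]}, {"claw": 0.5, "dp": [0.094, 0.158, 0.095], "angular": [0, 0, 0]}, {"claw": 0.5, "dp": [0.116, 0.195, 0.095], "angular": [0, 0, 0]}, {"claw": 0.5, "dp": [0.138, 0.232, 0.095], "angular": [0, 0, 0]}, {"claw": 0.5, "dp": [0.16, 0.269, 0.095], "angular": [0, 0, 0]}, {"claw": 0.5, "dp": [0.182, 0.306, 0.095], "angular": [0, 0, 0]}, {"claw": 0.5, "dp": [0.2, 0.336, 0.09], "angular": [0, 0, 0]}, {"claw": 0.5, "dp": [0.21, 0.351, 0.08], "angular": [0, 0, 0]}, {"claw": 0.5, "dp": [0.212, 0.356, 0.065], "angular": [0, 0, 0]}, {"claw": 0.5, "dp": [0.212, 0.356, 0.05], "angular": [0, 0, 0]}, {"claw": 0.5, "dp": [0.212, 0.356, 0.04], "angular": [0, 0, 0]}, {"claw": 0.5, "dp": [0.212, 0.356, 0.04], "angular": [0, 0, 0]}, {"claw": 0.5, "dp": [0.212, 0.356, 0.04], "angular": [0, 0, 0]}]}}

```text
time_s: 11.55
eef_pos: [0.6199, 0.1194, 0.0948]
eef_rot: [-0.0, 0.001, 1.0, -0.0]
wrist_force: [-0.1, 0.3, -1.6]
grip_width: 0.0554
gripper_force: 42.9
```

{"api": "play_rows", "payload": {"commands": [{"claw": 0.5, "dp": [0.001, 0.001, -0.006], "angular": [0, 0, 0]}, {"claw": 0.5, "dp": [0.001, 0.001, -0.012], "angular": [0, 0, 0]}, {"claw": 0.5, "dp": [0.001, 0.001, -0.016], "angular": [0, 0, 0]}, {"claw": 0.5, "dp": [0.001, 0.001, -0.0175], "angular": [0, 0, 0]}, {"claw": 0.5, "dp": [0.001, 0.001, -0.0175], "angular": [0, 0, 0]}, {"claw": 0.5, "dp": [0.001, 0.001, -0.0175], "angular": [0, 0, 0]}, {"claw": 0.68, "dp": [0.001, 0.001, -0.0175], "angular": [0, 0, 0]}, {"claw": 0.73, "dp": [0.001, 0.001, -0.0175], "angular": [0, 0, 0]}, {"claw": 0.78, "dp": [0.001, 0.001, -0.0175], "angular": [0, 0, 0]}, {"claw": 0.8, "dp": [0.001, 0.001, -0.0175], "angular": [0, 0, 0]}, {"claw": 0.8, "dp": [0.001, 0.001, -0.0175], "angular": [0, 0, 0]}, {"claw": 0.8, "dp": [0.001, 0.001, -0.0175], "angular": [0, 0, 0]}]}}

```text
time_s: 12.75
eef_pos: [0.6212, 0.1213, 0.0767]
eef_rot: [-0.0, -0.0, 1.0, -0.0]
wrist_force: [-0.5, -0.9, 2.1]
grip_width: 0.0683
gripper_force: 0.8
```

{"api": "play_rows", "payload": {"commands": [{"claw": 0.8, "dp": [0, 0, 0.01], "angular": [0, 0, 0]}, {"claw": 0.8, "dp": [0, 0, 0.03], "angular": [0, 0, 0]}, {"claw": 0.8, "dp": [0, 0, 0.07], "angular": [0, 0, 0]}, {"claw": 0.8, "dp": [0, 0, 0.11], "angular": [0, 0, 0]}, {"claw": 0.9, "dp": [-0.03, 0.01, 0.13], "angular": [0, 0, 0]}, {"claw": 0.9, "dp": [-0.07, 0.04, 0.13], "angular": [0, 0, 0]}, {"claw": 0.9, "dp": [-0.11, 0.07, 0.12], "angular": [0, 0, 0]}, {"claw": 0.9, "dp": [-0.15, 0.1, 0.115], "angular": [0, 0, 0]}, {"claw": 0.9, "dp": [-0.178, 0.11, 0.1135], "angular": [0, 0, 0]}, {"claw": 0.9, "dp": [-0.178, 0.11, 0.1135], "angular": [0, 0, 0]}, {"claw": 0.9, "dp": [-0.178, 0.11, 0.1135], "angular": [0, 0, 0]}, {"claw": 0.9, "dp": [-0.178, 0.11, 0.1135], "angular": [0, 0, 0]}]}}

```text
time_s: 13.95
eef_pos: [0.4442, 0.2313, 0.1912]
eef_rot: [0.0, 0.0, 1.0, 0.0]
wrist_force: [0.7, 0.1, 0.3]
grip_width: 0.0767
gripper_force: 0.0
```

Run:
```python
from h import *
c=camera('wrist'); print('c',lid(c,(318,190),60)); print(observe()['eef_pos'])
t=camera('top'); print('a',lid(t,(236,149),22)); print('b',lid(t,(272,152),20)); cv2.imwrite('pics/t4.png',cv2.resize(t['color'][105:285,130:450],None,fx=2.5,fy=2.5,interpolation=3))
```

```text
c (array([0.4429, 0.2304, 0.0642]), np.float64(0.0452), (321.7, 191.5))
[0.44434173 0.23111469 0.19101338]
a (array([0.621 , 0.212 , 0.1239]), np.float64(0.0656), (235.5, 148.5))
b (array([0.6253, 0.1226, 0.103 ]), np.float64(0.0556), (272.1, 148.3))
```

View pics/t4.png

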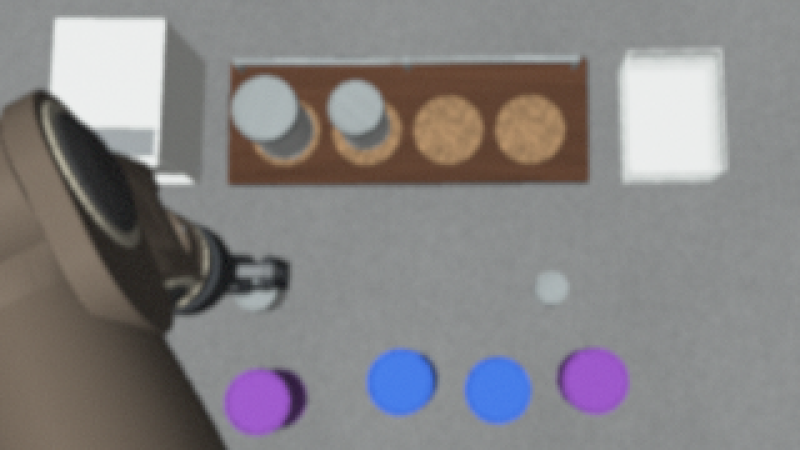

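Tins a and b stand on pads 1 and 2 at crop (264,107) and (355,107), about 1.5 and 4 mm off. The rest is undisturbed. Grasp c.

{"api": "play_rows", "payload": {"commands": [{"claw": 0.9, "dp": [-0.001, 0, -0.02], "angular": [0, 0, 0]}, {"claw": 0.9, "dp": [-0.001, 0, -0.045], "angular": [0, 0, 0]}, {"claw": 0.9, "dp": [-0.001, 0, -0.07], "angular": [0, 0, 0]}, {"claw": 0.9, "dp": [-0.001, 0, -0.095], "angular": [0, 0, 0]}, {"claw": 0.9, "dp": [-0.001, 0, -0.12], "angular": [0, 0, 0]}, {"claw": 0.9, "dp": [-0.001, 0, -0.14], "angular": [0, 0, 0]}, {"claw": 0.9, "dp": [-0.001, 0, -0.148], "angular": [0, 0, 0]}, {"claw": 0.9, "dp": [-0.001, 0, -0.148], "angular": [0, 0, 0]}, {"claw": 0.4, "dp": [-0.001, 0, -0.148], "angular": [0, 0, 0]}, {"claw": 0.4, "dp": [-0.001, 0, -0.148], "angular": [0, 0, 0]}, {"claw": 0.4, "dp": [-0.001, 0, -0.148], "angular": [0, 0, 0]}, {"claw": 0.4, "dp": [-0.001, 0, -0.148], "angular": [0, 0, 0]}, {"claw": 0.4, "dp": [-0.001, 0, -0.148], "angular": [0, 0, 0]}, {"claw": 0.4, "dp": [-0.001, 0, -0.148], "angular": [0, 0, 0]}, {"claw": 0.4, "dp": [-0.001, 0, -0.148], "angular": [0, 0, 0]}, {"claw": 0.4, "dp": [-0.001, 0, -0.148], "angular": [0, 0, 0]}]}}

```text
time_s: 15.65
eef_pos: [0.4434, 0.2317, 0.0442]
eef_rot: [0.001, -0.0, 1.0, 0.0]
wrist_force: [0.9, -1.3, 6.1]
grip_width: 0.045
gripper_force: 41.1
```

{"api": "play_rows", "payload": {"commands": [{"claw": 0.4, "dp": [0, 0, 0.015], "angular": [0, 0, 0]}, {"claw": 0.4, "dp": [0, 0, 0.04], "angular": [0, 0, 0]}, {"claw": 0.4, "dp": [0, 0, 0.07], "angular": [0, 0, 0]}, {"claw": 0.4, "dp": [0.01, -0.021, 0.095], "angular": [0, 0, 0]}, {"claw": 0.4, "dp": [0.028, -0.05, 0.11], "angular": [0, 0, 0]}, {"claw": 0.4, "dp": [0.05, -0.084, 0.11], "angular": [0, 0, 0]}, {"claw": 0.4, "dp": [0.072, -0.116, 0.11], "angular": [0, 0, 0]}, {"claw": 0.4, "dp": [0.1, -0.144, 0.11], "angular": [0, 0, 0]}, {"claw": 0.4, "dp": [0.125, -0.17, 0.11], "angular": [0, 0, 0]}, {"claw": 0.4, "dp": [0.15, -0.19, 0.11], "angular": [0, 0, 0]}, {"claw": 0.4, "dp": [0.168, -0.2, 0.105], "angular": [0, 0, 0]}, {"claw": 0.4, "dp": [0.177, -0.201, 0.09], "angular": [0, 0, 0]}, {"claw": 0.4, "dp": [0.178, -0.201, 0.07], "angular": [0, 0, 0]}, {"claw": 0.4, "dp": [0.178, -0.201, 0.05], "angular": [0, 0, 0]}, {"claw": 0.4, "dp": [0.178, -0.201, 0.04], "angular": [0, 0, 0]}, {"claw": 0.4, "dp": [0.178, -0.201, 0.04], "angular": [0, 0, 0]}, {"claw": 0.4, "dp": [0.178, -0.201, 0.04], "angular": [0, 0, 0]}, {"claw": 0.4, "dp": [0.178, -0.201, 0.04], "angular": [0, 0, 0]}]}}

```text
time_s: 17.45
eef_pos: [0.6208, 0.0306, 0.084]
eef_rot: [0.001, -0.0, 1.0, 0.0]
wrist_force: [0.8, 0.2, -1.6]
grip_width: 0.0451
gripper_force: 41.1
```

Bottom is 40 mm up, so lower it 18.5 mm onto the cork.

{"api": "play_rows", "payload": {"commands": [{"claw": 0.4, "dp": [-0.001, 0, -0.006], "angular": [0, 0, 0]}, {"claw": 0.4, "dp": [-0.001, 0, -0.012], "angular": [0, 0, 0]}, {"claw": 0.4, "dp": [-0.001, 0, -0.016], "angular": [0, 0, 0]}, {"claw": 0.4, "dp": [-0.001, 0, -0.0185], "angular": [0, 0, 0]}, {"claw": 0.4, "dp": [-0.001, 0, -0.0185], "angular": [0, 0, 0]}, {"claw": 0.4, "dp": [-0.001, 0, -0.0185], "angular": [0, 0, 0]}, {"claw": 0.55, "dp": [-0.001, 0, -0.0185], "angular": [0, 0, 0]}, {"claw": 0.6, "dp": [-0.001, 0, -0.0185], "angular": [0, 0, 0]}, {"claw": 0.65, "dp": [-0.001, 0, -0.0185], "angular": [0, 0, 0]}, {"claw": 0.7, "dp": [-0.001, 0, -0.0185], "angular": [0, 0, 0]}, {"claw": 0.7, "dp": [-0.001, 0, -0.0185], "angular": [0, 0, 0]}, {"claw": 0.7, "dp": [-0.001, 0, -0.0185], "angular": [0, 0, 0]}]}}

```text
time_s: 18.65
eef_pos: [0.6193, 0.0303, 0.0642]
eef_rot: [-0.0, -0.0, 1.0, -0.0]
wrist_force: [-0.8, -0.9, -0.1]
grip_width: 0.0596
gripper_force: 0.0
```

{"api": "play_rows", "payload": {"commands": [{"claw": 0.7, "dp": [0, 0, 0.01], "angular": [0, 0, 0]}, {"claw": 0.7, "dp": [0, 0, 0.03], "angular": [0, 0, 0]}, {"claw": 0.7, "dp": [0, 0, 0.07], "angular": [0, 0, 0]}, {"claw": 0.7, "dp": [0, 0, 0.1065], "angular": [0, 0, 0]}, {"claw": 0.7, "dp": [-0.04, -0.025, 0.1065], "angular": [0, 0, 0]}, {"claw": 0.8, "dp": [-0.08, -0.05, 0.1065], "angular": [0, 0, 0]}, {"claw": 0.8, "dp": [-0.12, -0.075, 0.1065], "angular": [0, 0, 0]}, {"claw": 0.8, "dp": [-0.16, -0.1, 0.1065], "angular": [0, 0, 0]}, {"claw": 0.8, "dp": [-0.1765, -0.1085, 0.1065], "angular": [0, 0, 0]}, {"claw": 0.8, "dp": [-0.1765, -0.1085, 0.1065], "angular": [0, 0, 0]}, {"claw": 0.8, "dp": [-0.1765, -0.1085, 0.1065], "angular": [0, 0, 0]}, {"claw": 0.8, "dp": [-0.1765, -0.1085, 0.1065], "angular": [0, 0, 0]}]}}

```text
time_s: 19.85
eef_pos: [0.4442, -0.0778, 0.1711]
eef_rot: [0.001, -0.0, 1.0, 0.0]
wrist_force: [0.2, -0.0, -0.2]
grip_width: 0.0687
gripper_force: 0.0
```

Run:
```python
from h import *
c=camera('wrist'); print('d',lid(c,(318,190),60)); print(observe()['eef_pos']); cv2.imwrite('pics/w5.png',c['color'])
t=camera('top'); 
for n,p in dict(a=(236,149),b=(272,148),c=(308,152)).items(): print(n,lid(t,p,20))
```

```text
d (array([ 0.4421, -0.0803,  0.0443]), np.float64(0.0356), (320.0, 190.7))
[ 0.44407808 -0.0776985   0.1708519 ]
a (array([0.6208, 0.2119, 0.1238]), np.float64(0.0656), (235.6, 148.6))
b (array([0.6253, 0.1224, 0.1034]), np.float64(0.0557), (272.1, 148.3))
c (array([0.6189, 0.0318, 0.0834]), np.float64(0.0459), (307.8, 152.0))
```

View pics/w5.png

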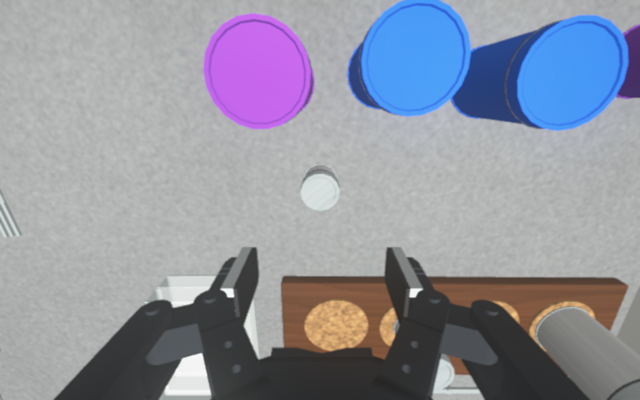

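Tin_d is at (320,191), between the jaws; c is about 2.5 mm off its pad. Grasp d.

{"api": "play_rows", "payload": {"commands": [{"claw": 0.8, "dp": [-0.001, -0.001, -0.02], "angular": [0, 0, 0]}, {"claw": 0.8, "dp": [-0.001, -0.001, -0.045], "angular": [0, 0, 0]}, {"claw": 0.8, "dp": [-0.001, -0.001, -0.07], "angular": [0, 0, 0]}, {"claw": 0.8, "dp": [-0.001, -0.001, -0.095], "angular": [0, 0, 0]}, {"claw": 0.8, "dp": [-0.001, -0.001, -0.12], "angular": [0, 0, 0]}, {"claw": 0.8, "dp": [-0.001, -0.001, -0.136], "angular": [0, 0, 0]}, {"claw": 0.8, "dp": [-0.001, -0.001, -0.143], "angular": [0, 0, 0]}, {"claw": 0.8, "dp": [-0.001, -0.001, -0.143], "angular": [0, 0, 0]}, {"claw": 0.3, "dp": [-0.001, -0.001, -0.143], "angular": [0, 0, 0]}, {"claw": 0.3, "dp": [-0.001, -0.001, -0.143], "angular": [0, 0, 0]}, {"claw": 0.3, "dp": [-0.001, -0.001, -0.143], "angular": [0, 0, 0]}, {"claw": 0.3, "dp": [-0.001, -0.001, -0.143], "angular": [0, 0, 0]}, {"claw": 0.3, "dp": [-0.001, -0.001, -0.143], "angular": [0, 0, 0]}, {"claw": 0.3, "dp": [-0.001, -0.001, -0.143], "angular": [0, 0, 0]}, {"claw": 0.3, "dp": [-0.001, -0.001, -0.143], "angular": [0, 0, 0]}, {"claw": 0.3, "dp": [-0.001, -0.001, -0.143], "angular": [0, 0, 0]}]}}

```text
time_s: 21.55
eef_pos: [0.4428, -0.0793, 0.0289]
eef_rot: [0.001, -0.0, 1.0, -0.0]
wrist_force: [-0.6, 0.9, 5.6]
grip_width: 0.0353
gripper_force: 39.9
```

{"api": "play_rows", "payload": {"commands": [{"claw": 0.3, "dp": [0, 0, 0.015], "angular": [0, 0, 0]}, {"claw": 0.3, "dp": [0, 0, 0.04], "angular": [0, 0, 0]}, {"claw": 0.3, "dp": [0, 0, 0.07], "angular": [0, 0, 0]}, {"claw": 0.3, "dp": [0.015, 0.003, 0.08], "angular": [0, 0, 0]}, {"claw": 0.3, "dp": [0.04, 0.006, 0.08], "angular": [0, 0, 0]}, {"claw": 0.3, "dp": [0.07, 0.009, 0.08], "angular": [0, 0, 0]}, {"claw": 0.3, "dp": [0.1, 0.012, 0.08], "angular": [0, 0, 0]}, {"claw": 0.3, "dp": [0.13, 0.015, 0.08], "angular": [0, 0, 0]}, {"claw": 0.3, "dp": [0.155, 0.018, 0.08], "angular": [0, 0, 0]}, {"claw": 0.3, "dp": [0.17, 0.0195, 0.075], "angular": [0, 0, 0]}, {"claw": 0.3, "dp": [0.178, 0.0195, 0.065], "angular": [0, 0, 0]}, {"claw": 0.3, "dp": [0.178, 0.0195, 0.05], "angular": [0, 0, 0]}, {"claw": 0.3, "dp": [0.178, 0.0195, 0.04], "angular": [0, 0, 0]}, {"claw": 0.3, "dp": [0.178, 0.0195, 0.04], "angular": [0, 0, 0]}, {"claw": 0.3, "dp": [0.178, 0.0195, 0.04], "angular": [0, 0, 0]}, {"claw": 0.3, "dp": [0.178, 0.0195, 0.04], "angular": [0, 0, 0]}]}}

```text
time_s: 23.15
eef_pos: [0.6199, -0.0598, 0.0686]
eef_rot: [0.0, 0.0, 1.0, -0.0]
wrist_force: [0.8, -0.8, -0.9]
grip_width: 0.0351
gripper_force: 40.0
```

{"api": "play_rows", "payload": {"commands": [{"claw": 0.3, "dp": [0, 0, -0.006], "angular": [0, 0, 0]}, {"claw": 0.3, "dp": [0, 0, -0.012], "angular": [0, 0, 0]}, {"claw": 0.3, "dp": [0, 0, -0.016], "angular": [0, 0, 0]}, {"claw": 0.3, "dp": [0, 0, -0.0185], "angular": [0, 0, 0]}, {"claw": 0.3, "dp": [0, 0, -0.0185], "angular": [0, 0, 0]}, {"claw": 0.3, "dp": [0, 0, -0.0185], "angular": [0, 0, 0]}, {"claw": 0.45, "dp": [0, 0, -0.0185], "angular": [0, 0, 0]}, {"claw": 0.5, "dp": [0, 0, -0.0185], "angular": [0, 0, 0]}, {"claw": 0.55, "dp": [0, 0, -0.0185], "angular": [0, 0, 0]}, {"claw": 0.6, "dp": [0, 0, -0.0185], "angular": [0, 0, 0]}, {"claw": 0.6, "dp": [0, 0, -0.0185], "angular": [0, 0, 0]}, {"claw": 0.6, "dp": [0, 0, -0.0085], "angular": [0, 0, 0]}, {"claw": 0.6, "dp": [0, 0, 0.015], "angular": [0, 0, 0]}, {"claw": 0.6, "dp": [0, 0, 0.06], "angular": [0, 0, 0]}, {"claw": 0.6, "dp": [0, 0, 0.11], "angular": [0, 0, 0]}, {"claw": 0.6, "dp": [-0.1, 0, 0.12], "angular": [0, 0, 0]}, {"claw": 0.6, "dp": [-0.2, 0, 0.15], "angular": [0, 0, 0]}, {"claw": 0.6, "dp": [-0.2, 0, 0.15], "angular": [0, 0, 0]}, {"claw": 0.6, "dp": [-0.2, 0, 0.15], "angular": [0, 0, 0]}, {"claw": 0.6, "dp": [-0.2, 0, 0.15], "angular": [0, 0, 0]}]}}

```text
time_s: 25.15
eef_pos: [0.4158, -0.0595, 0.2206]
eef_rot: [0.001, 0.0, 1.0, -0.0]
wrist_force: [0.6, -0.6, 0.3]
grip_width: 0.0514
gripper_force: 0.0
```

Run:
```python
from h import *
t=camera('top'); 
for n,p in dict(a=(236,149),b=(272,148),c=(308,152),d=(342,154)).items(): print(n,lid(t,p,20))
s=camera('side'); cv2.imwrite('pics/s6.png',cv2.resize(s['color'][90:290,220:460],None,fx=3,fy=3,interpolation=3))
```

```text
a (array([0.6211, 0.2119, 0.1227]), np.float64(0.0663), (235.7, 148.6))
b (array([0.6251, 0.1224, 0.1039]), np.float64(0.0557), (272.1, 148.3))
c (array([0.6189, 0.0317, 0.0836]), np.float64(0.0455), (307.9, 152.0))
d (array([ 0.619 , -0.058 ,  0.0636]), np.float64(0.0358), (342.1, 153.2))
```

View pics/s6.png

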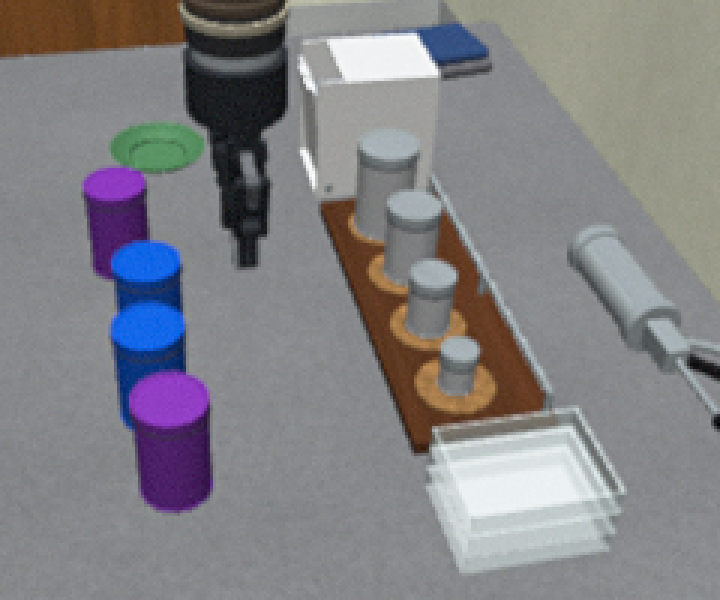

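All four tins stand upright on the cork in the right order, at crop (388,185), (412,235), (432,300) and (459,367). Each is within about 4 mm of its pad centre, and the arm is clear. Handing in.

```bash
python3 -c "from h import *; print(finish_job())"
```

```text
the job is handed in; nothing more can be done
None
```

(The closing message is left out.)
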